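# Run the tally tabs down along the curve

### The arm

A 6-joint arm with a two-finger parallel gripper is mounted at the origin on a cart in front of the work surface, level with it; the furniture and walls round the work are solid. World frame = base frame: x ahead of the robot, y to its left, z up, the work surface at z = 0. Lengths are in m, angles in rad, forces in N, time in s.
With the tool pointing down it reaches from about 0.35 to 0.8 m from the base axis. Payload 7.3 kg.
Tool frame: the origin (TCP) lies where the fingers leave the gripper's body, on its centre line; the fingertips stand 73 mm ahead of it and the grasp point (between the pads) lies 54 mm ahead of it (hold_point_z is the distance from the TCP to the grasp point, in m); z points along the fingers, y is the line along which they close (so a half turn about z gives the same grasp; the last joint's range is limited). The gripper opens to 85 mm and grips with 20 to 120 N. Pads are 22 mm wide; open, the fingers measure 114 mm over their backs; the gripper's body (76 mm by 85 mm) begins 54 mm behind the grasp point. The pads swing forward as they close: fully open they stand 13 mm farther back than shut.
Start: joints at [0.988, 0.342, 1.524, -0, 1.275, -0.146], TCP at [0.222, 0.476, 0.304] pointing down, gripper open.
Joint ranges: [-2.53, 2.53], [-0.77, 2.02], [0.04, 2.7], [-1, 4.14], [0.28, 2.66], [-3.11, 3.11]. Speed limits (rad/s): [2.57, 2.57, 3.14, 3.14, 3.14, 3.14].

### API

Orientations are given as a unit quaternion [x, y, z, w].
In Python, from rig import * gives the robot as it stands.
- The arm moves only by the tool send_rows, never from a script. Its argument "moves" is a list of rows, each a list of 4 numbers: the shift along the tool's x, y, z in m, then the turn about the tool's z in rad. In form: [[dx, dy, dz, roll], ...]. A call has 1 to 12 rows; each row shifts and turns the commanded pose from where the row before left it, along the tool's axes as they then stand; what a row does not reach is not made up. A row lasts 1/8 s, in which the tool goes at most 62.5 mm and 10.7 degrees, less where a joint would pass 70% of its speed; a pose out of reach is approached as far as the arm can. A call is refused whole if a number of a shift passes 0.0625 or a number of a turn 0.188, either way. A call with a gripper value outside its range is refused whole. "jaw" is the finger opening in m, from 0 to 0.0854, set as the call begins (left out, the last holds). The fingers move at their own pace and stop on an object; the grip force is fixed at half the most. Time passes only in rows, so rows that do not move let the fingers close. It gives the time, the measured TCP pose, the force, the opening and the grip force at its end, in the units of the state.
- get_state(): the state, without advancing time (a new reading comes with each control period).
- get_image(name): name is "side" or "top" or "wrist"; returns a dict with "img" (420x560x3 uint8, red, green, blue), "fx", "fy", "cx", "cy" (pixels), "distortion" ([k1, k2, p1, p2, k3] as OpenCV has them; the pictures are not rectified), "position" and "attitude" of the camera in the world; the wrist camera has in their place "T_tool_cam" (4x4, takes a point from camera to tool coordinates, whose origin is the TCP and whose axes are the flange's). Camera axes: x right, y up, looking along -z (the intrinsics and any distortion apply to the point x, -y, -z); pixel columns grow to the right and rows downward; lengths in m; the calibration is good to about 2 mm. A picture is of the moment at which its call begins: read the wrist's pose just before it. There is no depth.
- finish_job(): hands the job in; it is judged then, once.
The state is a dict: "t": time; "qpos": joint angles; "joint_vel": joint speeds; "tau": joint torques, N m; "eef_pos": TCP position; "orientation": TCP orientation; "wrist_force": force on the tool from outside, world axes, zero at the start; "torque": the same for the moment, N m; "gripper_width": finger opening in m; "grasp_force": force on a finger pad.
Only numpy, scipy, OpenCV 4.12 (cv2) and the standard library are available. Lean on these libraries where they do the work, as an engineer would, in place of code of your own. Each camera call takes 0.05 s, during which the arm holds its last target. There are 200 camera calls.

### The job

Clear the shop's tally at closing time: starting at the dark disc on the round board, run the fingertips lightly along the curved row of flip tabs, following the dark line, so that its six tabs tip over one after another and all lie flat. Leave the straight row of three tabs standing. Only touch the tabs: do not press hard, shift or lift the board, and leave the compass on it and the things around it where they are.

Things in the scene. Friction and masses are not known exactly. Their poses are not given: they have to be found in the camera images.
- tally_board: Round wooden board, 250 mm across, 14 mm thick, 0.9 kg, loose on the table. Origin: centre of its underside; z up. On it stand nine identical white hinged tabs: a curved row of six on an arc (see curve_centre) and a straight row of three at board x -80 mm, y +36, 0, -36 mm, in the open mouth of the curve, which tip towards board -y.
- start_disc (a point): Flush dark steel disc, 22 mm across, on the board's top at +100 degrees on the arc, the start end of the dark line, 37 mm along the arc before curve1 (board x -35, y +84 mm). Free room to set the fingertips down here; as much free room past curve6.
- curve_centre (a point): On the board's top (board x -20, y 0 mm): centre of the arc, radius 85 mm, on which curve1 to curve6 stand at +75, +45, +15, -15, -45, -75 degrees from board +x (anticlockwise from above positive), plates square to the arc. A flush dark line follows the arc from +100 to -100 degrees. They tip only along the arc towards curve6, so run from curve1 to curve6, clockwise from above.
- curve1 (a joint): Curved-row tab at +75 degrees on the arc, board x 2, y 82 mm: 0 standing (leaning back on its stop), 0.25 upright, 1.75 lying flat (rad). Like every tab: plate 25 mm wide, 4 mm thick, 32 mm tall, hinged at its foot 4 mm above the board's top; leans back 0.25 rad on a stop. Needs about 0.2 N at mid height; past vertical by some 25 degrees it falls flat and stays.
- curve2 (a joint): Curved-row tab at +45 degrees on the arc, board x 40, y 60 mm: 0 standing (leaning back on its stop), 0.25 upright, 1.75 lying flat (rad).
- curve3 (a joint): Curved-row tab at +15 degrees on the arc, board x 62, y 22 mm: 0 standing (leaning back on its stop), 0.25 upright, 1.75 lying flat (rad).
- curve4 (a joint): Curved-row tab at -15 degrees on the arc, board x 62, y -22 mm: 0 standing (leaning back on its stop), 0.25 upright, 1.75 lying flat (rad).
- curve5 (a joint): Curved-row tab at -45 degrees on the arc, board x 40, y -60 mm: 0 standing (leaning back on its stop), 0.25 upright, 1.75 lying flat (rad).
- curve6 (a joint): Curved-row tab at -75 degrees on the arc, board x 2, y -82 mm: 0 standing (leaning back on its stop), 0.25 upright, 1.75 lying flat (rad).
- straight1 (a joint): Straight-row tab at board x -80, y 36 mm: 0 standing, 1.75 lying flat (rad).
- straight2 (a joint): Straight-row tab at board x -80, y 0 mm: 0 standing, 1.75 lying flat (rad).
- straight3 (a joint): Straight-row tab at board x -80, y -36 mm: 0 standing, 1.75 lying flat (rad).
- compass: Closed brass pocket compass, 60x54x16 mm, lying on the board inside the curve; its edge stays some 30 mm or more inside the arc. Bystander. Origin: centre of its underside.
- candle_jar: Lidded candle jar, 68 mm across, 102 mm tall, standing behind the board. Bystander. Origin: centre of its underside.
- soap_carton: White soap carton, 56x56x60 mm, to the left of the board. Bystander. Origin: centre of its underside.
- packet: Small flat filled packet, 85x62x16 mm, to the right of the board. Bystander. Origin: centre of its underside.
- carved_box: Small carved red-brown box, 53x65x37 mm, well to the left of the board. Bystander. Origin: centre of its underside.

How it is judged:
On the way, in this order (a step that is already met when the one before it is completed fails the run):
1. tab 1 of the curved row, counted from the dark steel disc, lies flat (value of joint curve1 above 1.5 rad), for 0.04 s.
2. tab 2 of the curved row, counted from the dark steel disc, lies flat (value of joint curve2 above 1.5 rad), for 0.04 s.
3. tab 3 of the curved row, counted from the dark steel disc, lies flat (value of joint curve3 above 1.5 rad), for 0.04 s.
4. tab 4 of the curved row, counted from the dark steel disc, lies flat (value of joint curve4 above 1.5 rad), for 0.04 s.
5. tab 5 of the curved row, counted from the dark steel disc, lies flat (value of joint curve5 above 1.5 rad), for 0.04 s.
6. tab 6 of the curved row, counted from the dark steel disc, lies flat (value of joint curve6 above 1.5 rad), for 0.04 s.
At the end, for the whole second after the job is handed in: All six tabs of the curved row lie flat (joint above 1.5 rad), tipped one by one from the dark steel disc on; the three tabs of the straight row stand (below 0.5 rad); the board lies at rest, level and within 25 mm of its starting place (value of joint each of curve1, curve2, curve3, curve4, curve5, curve6 above 1.5 rad and value of joint each of straight1, straight2, straight3 below 0.5 rad and distance of tally_board from where it was at the start of the episode below 0.025 m and angle between tally_board's own z axis and vertical below 0.05 rad and linear speed of tally_board below 0.01 m/s); the robot touches nothing.
It fails at once if a tab of the straight row is tipped (beyond 0.5 rad) (value of joint any of straight1, straight2, straight3 above 0.5 rad).
It fails at once if the board or a tab is pressed harder than 20 N (contact force between the arm and tally_board above 20 N).
It fails at once if the board is shifted by more than 25 mm or lifted by more than 8 mm (distance of tally_board from where it was at the start of the episode above 0.025 m or height (world z) of tally_board above 0.008 m).
It fails at once if the compass, candle jar, soap carton, packet or carved box is moved by more than 20 mm (distance of any of compass, candle_jar, soap_carton, packet, carved_box from where it was at the start of the episode above 0.02 m).
It also fails if it takes over 40 s, if anything falls off the work surface, if the arm or the gripper's body presses on something with over 40 N, if the wrist force passes 120 N, or if a joint passes its speed limit or range.

## Working session

There is one attempt and no reset: what is moved stays moved. The work goes in short steps, Python scripts to look and compute and a tool call to move; the robot and the scene stay as the last step left them, time stands still between calls to the robot, and variables do not carry over. Pictures are saved under pics/ and viewed, at most 10 in all, crops included, and the job is handed in when it is done.

Besides the shell and the picture viewer there is one more tool, called after ">>>" as a command line: name --pt "numbers of a row" for each row, then --argument value for the rest. send_rows: Moves the arm, as the interface text tells. Its arguments: {"type":"object","properties":{"moves":{"type":"array"},"jaw":{"type":"number"}},"required":["moves"]}

```bash
mkdir -p pics; cat > h.py <<'E'
from rig import *
import numpy as np, cv2
from scipy.spatial.transform import Rotation as R
def cast(d,px,z):
    K=np.array([[d['fx'],0,d['cx']],[0,d['fy'],d['cy']],[0,0,1]])
    u=cv2.undistortPoints(np.array(px,float).reshape(-1,1,2),K,np.array(d['distortion'],float)).reshape(-1,2)
    r=np.c_[u[:,0],-u[:,1],-np.ones(len(u))]
    a=np.array(d['attitude'],float)
    M=R.from_quat(a).as_matrix() if a.size==4 else a[:3,:3]
    r=r@M.T; p=np.array(d['position'])
    return p+r*((z-p[2])/r[:,2])[:,None]
E
python3 - <<'E'
from h import *
import pickle
s=get_state();print(s)
for n in ['top','side']:
    d=get_image(n);pickle.dump(d,open(n+'.pkl','wb'))
    print(n,{k:v for k,v in d.items() if k!='img'})
    cv2.imwrite(f'pics/{n}0.png',d['img'][:,:,::-1])
E
```

```text
{'t': 0.0, 'qpos': array([ 9.88010388e-01,  3.42739958e-01,  1.52505048e+00,  3.57881866e-06,
        1.27541736e+00, -1.45998461e-01]), 'joint_vel': array([0.00029993, 0.00039297, 0.00058784, 0.00089537, 0.0020038 ,
       0.00052613]), 'tau': array([-6.58158115e-04, -4.33680797e+01, -2.46009189e+01, -2.80197555e-04,
        8.01693677e-03, -8.47462388e-06]), 'eef_pos': array([0.22189947, 0.47546274, 0.30320526]), 'orientation': array([ 2.16662235e-01,  9.76246293e-01, -7.53934763e-04, -2.89401837e-04]), 'wrist_force': array([-0.52307547, -0.49435844, -0.91757799]), 'torque': array([0.02079525, 0.0484872 , 0.02376234]), 'grasp_force': 0.0, 'gripper_width': 0.08535896637125055}
top {'fx': 528.1609870887297, 'fy': 528.1609870887297, 'cx': 280.62202508110937, 'cy': 217.29805167614273, 'distortion': array([0.02755102, 0.        , 0.        , 0.        , 0.        ]), 'position': array([ 0.35506692, -0.1285903 ,  1.26569445]), 'attitude': array([ 0.06682214, -0.06965603, -0.70153744,  0.70606519])}
side {'fx': 387.2915522437784, 'fy': 387.2915522437784, 'cx': 281.947155515426, 'cy': 213.20226982125106, 'distortion': array([-0.10585522,  0.        ,  0.        ,  0.        ,  0.        ]), 'position': array([ 0.40038408, -0.84723108,  0.60227921]), 'attitude': array([ 0.44422013, -0.05636065, -0.1293735 ,  0.88473411])}
```

View pics/top0.png

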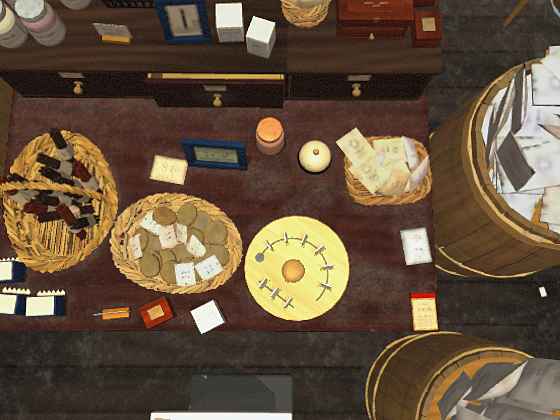

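View pics/side0.png

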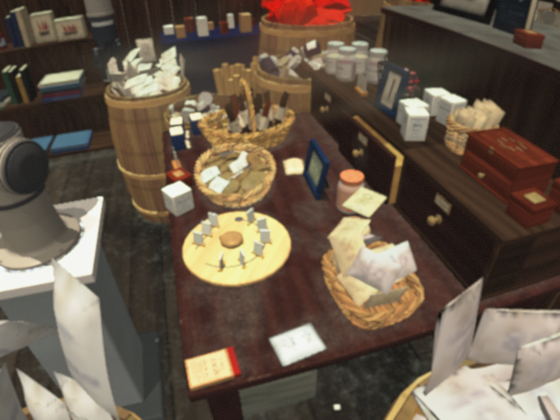

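The top view shows the board around (297,268), the dark disc at (260,257), the curved row running over the top and right to about (327,290), and the straight row at (263–288, 283–303). The compass is at (292,271). Next I'll measure these.

```bash
cat > m.py <<'E'
from h import *
import pickle
d=pickle.load(open('top.pkl','rb'));im=d['img']
hsv=cv2.cvtColor(im,cv2.COLOR_RGB2HSV)
m=((hsv[...,0]>15)&(hsv[...,0]<35)&(hsv[...,1]>70)&(hsv[...,2]>170)).astype(np.uint8)
roi=np.zeros_like(m);roi[205:330,240:355]=1;m*=roi
m=cv2.morphologyEx(m,cv2.MORPH_OPEN,np.ones((3,3)))
c=max(cv2.findContours(m,0,2)[0],key=cv2.contourArea)
h=cv2.convexHull(c)
w=cast(d,h.reshape(-1,2),0.014)[:,:2].astype(np.float32)
(cx,cy),r=cv2.minEnclosingCircle(w);A=np.c_[2*w,np.ones(len(w))];s=np.linalg.lstsq(A,(w**2).sum(1),rcond=None)[0]
print('board',cx,cy,r,'ls',s[:2],np.sqrt(s[2]+s[0]**2+s[1]**2))
C=s[:2]
# disc
g=im[250:265,252:268].astype(int).sum(2);dm=(g<300)
yy,xx=np.nonzero(dm);wt=(300-g[dm]);px=[(xx*wt).sum()/wt.sum()+252,(yy*wt).sum()/wt.sum()+250]
D=cast(d,[px],0.014)[0,:2];print('disc px',px,D,np.linalg.norm(D-C),'expect .091')
yaw=np.arctan2(*(D-C)[::-1])-np.arctan2(.084,-.035);print('yaw',yaw)
Rm=np.array([[np.cos(yaw),-np.sin(yaw)],[np.sin(yaw),np.cos(yaw)]])
for a in [100,75,45,15,-15,-45,-75,-100]:
    p=np.array([-.02+.085*np.cos(np.radians(a)),.085*np.sin(np.radians(a))]);print(a,C+Rm@p)
np.save('board.npy',[*C,yaw])
# rectified view from above at z=.014
N=600;sc=.27/N;uu,vv=np.meshgrid(np.arange(N),np.arange(N))
bx=(300-vv)*sc;by=(300-uu)*sc
P=np.stack([bx,by],-1)@Rm.T+C
W=np.c_[P.reshape(-1,2),np.full(N*N,.014)]
M=R.from_quat(d['attitude']).as_matrix();q=(W-d['position'])@M;u=q[:,0]/-q[:,2];v=-q[:,1]/-q[:,2];k=1+d['distortion'][0]*(u*u+v*v)
mx=(u*k*d['fx']+d['cx']).reshape(N,N).astype(np.float32);my=(v*k*d['fy']+d['cy']).reshape(N,N).astype(np.float32)
o=cv2.remap(im,mx,my,1)
for a in [100,75,45,15,-15,-45,-75,-100]:
    x=-.02+.085*np.cos(np.radians(a));y=.085*np.sin(np.radians(a));cv2.circle(o,(int(300-y/sc),int(300-x/sc)),4,(255,0,0),1)
for y in [.036,0,-.036]: cv2.circle(o,(int(300-y/sc),int(300+.08/sc)),4,(255,0,0),1)
cv2.imwrite('pics/rect.png',o[:,:,::-1])
E
python3 m.py
```

```text
board 0.4807710349559784 -0.17076706886291504 0.12443581223487854 ls [ 0.48066529 -0.17086795] 0.12377819166599702
disc px [np.float64(262.0), np.float64(254.0)] [ 0.51073182 -0.08907126] 0.08714753962904054 expect .091
yaw -0.7470375136289482
100 [ 0.51203901 -0.08583211]
75 [ 0.53791927 -0.11198673]
45 [ 0.55092866 -0.15401873]
15 [ 0.54117913 -0.1969242 ]
-15 [ 0.51128304 -0.22920666]
-45 [ 0.46925105 -0.24221605]
-75 [ 0.42634558 -0.23246652]
-100 [ 0.39828427 -0.20866703]
```

View pics/rect.png

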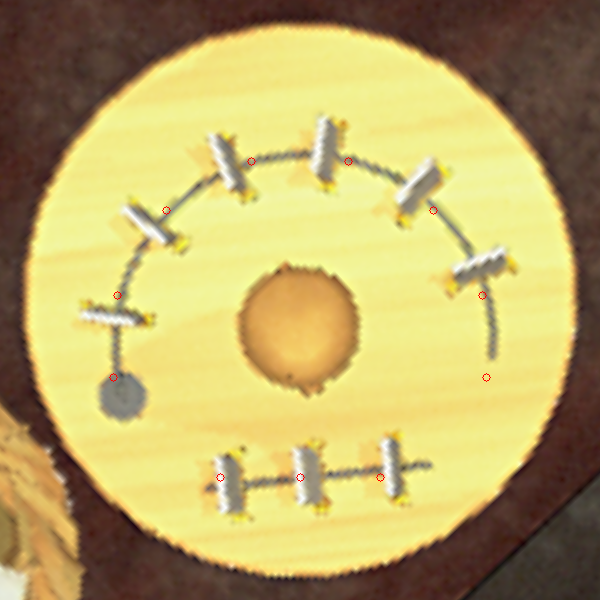

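The rectified view shows that my disc centroid was off. The true disc is at rectified (123,397) and the line end at (492,358). Both agree on about +6° more yaw.

```bash
cat > y.py <<'E'
from h import *
C=np.load('board.npy');sc=.27/600
ang=lambda u,v:np.arctan2((300-u)*sc,(300-v)*sc)
e=[ang(123,397)-np.arctan2(.0837,-.0348),ang(492,358)-np.arctan2(-.0837,-.0348)]
print('dyaw',e,'radii',[np.hypot(u-300,v-300)*sc for u,v in [(123,397),(492,358)]],'expect .0907')
yaw=C[2]+np.mean(e);np.save('board2.npy',[C[0],C[1],yaw])
c,s=np.cos(yaw),np.sin(yaw)
a=np.radians(np.arange(100,-101,-5));b=np.c_[-.02+.085*np.cos(a),.085*np.sin(a)]
P=C[:2]+b@np.array([[c,s],[-s,c]]);np.save('path.npy',P)
for t in (0,5,20,40): print(np.degrees(a[t]),P[t].round(4))
print('yaw',yaw)
E
python3 y.py
```

```text
dyaw [np.float64(0.10729641274407564), np.float64(0.10066036056437722)] radii [np.float64(0.09082645539709233), np.float64(0.09025613552551429)] expect .0907
100.0 [ 0.503 -0.083]
75.0 [ 0.5315 -0.1064]
0.0 [ 0.5327 -0.2098]
-100.0 [ 0.4027 -0.217 ]
yaw -0.6430591269747218
```

>>> send_rows --pt "0 0 0 -0.1455" --pt "0 0 0 -0.1455" --pt "0 0 0 -0.1455" --pt "0 0 0 0" --jaw 0

```text
t: 0.6
eef_pos: [0.222, 0.4756, 0.3036]
orientation: [0.001, 1.0, -0.0, -0.0]
wrist_force: [-0.5, 0.9, -0.5]
gripper_width: 0.0122
grasp_force: 0.0
```

>>> send_rows --pt "-0.0234 -0.0466 0 0" --pt "-0.0234 -0.0466 0 0" --pt "-0.0234 -0.0466 0 0" --pt "-0.0234 -0.0466 0 0" --pt "-0.0234 -0.0466 0 0" --pt "-0.0234 -0.0466 0 0" --pt "-0.0234 -0.0466 0 0" --pt "-0.0234 -0.0466 0 0" --pt "-0.0234 -0.0466 0 0" --pt "-0.0234 -0.0466 0 0" --pt "-0.0234 -0.0466 0 0" --pt "-0.0234 -0.0466 0 0"

```text
t: 2.1
eef_pos: [0.5032, -0.0852, 0.3038]
orientation: [0.002, 1.0, 0.0, 0.0]
wrist_force: [0.5, 0.8, -0.1]
gripper_width: -0.0
grasp_force: 0.0
```

>>> send_rows --pt "0 0 0.04 0" --pt "0 0 0.04 0" --pt "0 0 0.04 0" --pt "0 0 0.03 0" --pt "0 0 0 0" --pt "0 0 0 0"

```text
t: 2.85
eef_pos: [0.5033, -0.0837, 0.1549]
orientation: [0.001, 1.0, -0.0, 0.001]
wrist_force: [0.1, -0.4, -0.1]
gripper_width: 0.0001
grasp_force: 0.0
```

```bash
python3 - <<'E'
from h import *
import pickle
s=get_state();print(s['t'],s['eef_pos'],s['orientation'],s['wrist_force'],s['gripper_width'])
d=get_image('side');pickle.dump(d,open('side1.pkl','wb'))
c=d['img'][150:300,130:330]
cv2.imwrite('pics/side1.png',cv2.resize(c,(800,600),interpolation=cv2.INTER_CUBIC)[:,:,::-1])
w=get_image('wrist');cv2.imwrite('pics/wrist1.png',w['img'][:,:,::-1]);print(w['T_tool_cam'])
E
```

```text
2.85 [ 0.50333425 -0.08373466  0.15491611] [ 8.11539613e-04  9.99999379e-01 -1.94860639e-04  7.38765629e-04] [ 0.10133732 -0.42921349 -0.14006107] 0.00014681880170381732
[[ 1.35444249e-04  9.57138184e-01  2.89631626e-01  7.35566968e-02]
 [ 9.99999991e-01 -1.33286373e-04 -2.71751071e-05  9.55785043e-05]
 [ 1.25936163e-05  2.89631627e-01 -9.57138193e-01 -7.09469986e-02]
 [ 0.00000000e+00  0.00000000e+00  0.00000000e+00  1.00000000e+00]]
```

View pics/side1.png

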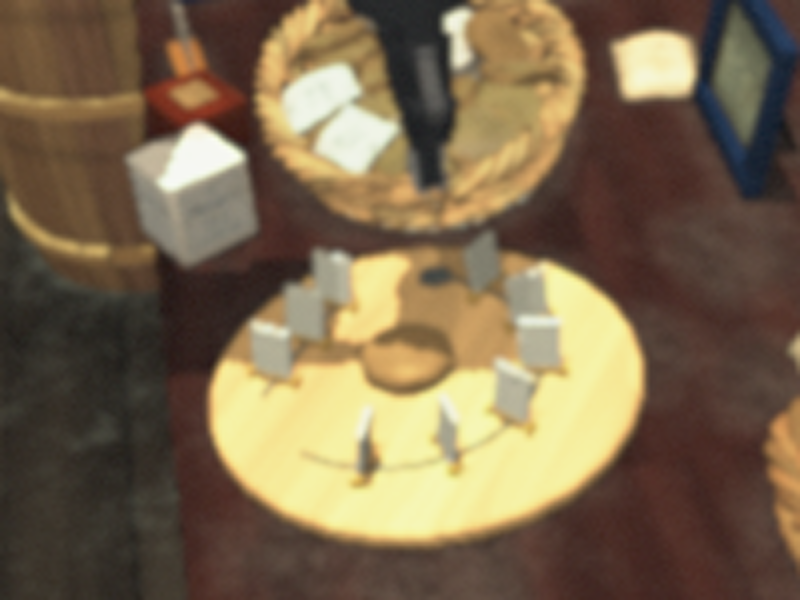

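View pics/wrist1.png

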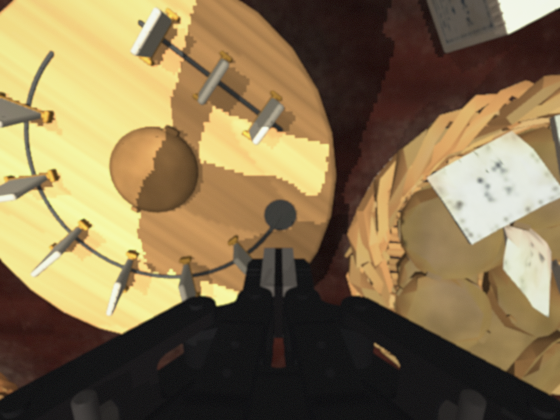

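The side crop shows the closed fingertip's lower end at (428,187), full-image (237,196.8), above the disc at (436,275), full-image (239,218.8). The wrist view shows the disc at (280,214) and the fingertips at about (277,250–290).

```bash
python3 - <<'E'
from h import *
import pickle
d=pickle.load(open('side1.pkl','rb'))
print('disc side',cast(d,[(239,218.8)],.014))
for z in (.065,.07,.075,.08,.085,.09): print(z,cast(d,[(237,196.75)],z)[0])
w=get_image('wrist');s=get_state()
T=np.eye(4);T[:3,:3]=R.from_quat(s['orientation']).as_matrix();T[:3,3]=s['eef_pos']
X=T@w['T_tool_cam'];w['position']=X[:3,3];w['attitude']=X[:3,:3].ravel().reshape(3,3)
w['attitude']=R.from_matrix(X[:3,:3]).as_quat()
print('disc wrist',cast(w,[(280,214)],.014))
# tip end: pixel column 250-? height along the tool axis from tip ray
for z in (.065,.07,.075,.08,.085,.09): print(z,cast(w,[(277,250)],z)[0])
E
```

```text
disc side [[ 0.50228009 -0.07994969  0.014     ]]
0.065 [ 0.50596526 -0.05706453  0.065     ]
0.07 [ 0.5049827  -0.06441794  0.07      ]
0.075 [ 0.50400015 -0.07177134  0.075     ]
0.08 [ 0.50301759 -0.07912475  0.08      ]
0.085 [ 0.50203504 -0.08647816  0.085     ]
0.09 [ 0.50105249 -0.09383156  0.09      ]
disc wrist [[ 0.50164621 -0.08242424  0.014     ]]
0.065 [ 0.5045829  -0.08426457  0.065     ]
0.07 [ 0.50225713 -0.08424133  0.07      ]
0.075 [ 0.49993136 -0.0842181   0.075     ]
0.08 [ 0.49760559 -0.08419487  0.08      ]
0.085 [ 0.49527982 -0.08417164  0.085     ]
0.09 [ 0.49295405 -0.08414841  0.09      ]
```

>>> send_rows --pt "0 0 0.012 0" --pt "0 0 0.012 0" --pt "0 0 0.012 0" --pt "0 0 0.012 0" --pt "0 0 0 0"

```text
t: 3.62
eef_pos: [0.5021, -0.0834, 0.1046]
orientation: [0.0, 1.0, 0.0, -0.001]
wrist_force: [0.4, 0.6, -0.5]
gripper_width: 0.0004
grasp_force: 0.0
```

```bash
python3 - <<'E'
from h import *
s=get_state();print(s['eef_pos'],s['wrist_force'])
P=np.load('path.npy');p=P.round(4);D=np.diff(p,axis=0)
for k in range(0,40,10): print([[float(round(-x,4)),float(round(y,4)),0,0] for x,y in D[k:k+10]],p[k+10])
E
```

```text
[ 0.50212954 -0.0833683   0.10461932] [ 0.39459892  0.5833407  -0.53523992]
[[-0.0065, -0.0037, 0, 0], [-0.0061, -0.0042, 0, 0], [-0.0058, -0.0047, 0, 0], [-0.0053, -0.0051, 0, 0], [-0.0048, -0.0057, 0, 0], [-0.0043, -0.006, 0, 0], [-0.0038, -0.0064, 0, 0], [-0.0032, -0.0067, 0, 0], [-0.0026, -0.0069, 0, 0], [-0.002, -0.0071, 0, 0]] [ 0.5474 -0.1395]
[[-0.0014, -0.0073, 0, 0], [-0.0007, -0.0074, 0, 0], [-0.0001, -0.0074, 0, 0], [0.0005, -0.0074, 0, 0], [0.0012, -0.0073, 0, 0], [0.0019, -0.0072, 0, 0], [0.0024, -0.007, 0, 0], [0.0031, -0.0068, 0, 0], [0.0036, -0.0064, 0, 0], [0.0042, -0.0061, 0, 0]] [ 0.5327 -0.2098]
[[0.0047, -0.0058, 0, 0], [0.0052, -0.0053, 0, 0], [0.0056, -0.0048, 0, 0], [0.0061, -0.0043, 0, 0], [0.0063, -0.0038, 0, 0], [0.0067, -0.0032, 0, 0], [0.007, -0.0026, 0, 0], [0.0071, -0.002, 0, 0], [0.0073, -0.0014, 0, 0], [0.0074, -0.0007, 0, 0]] [ 0.4693 -0.2437]
[[0.0074, -0.0001, 0, 0], [0.0074, 0.0005, 0, 0], [0.0073, 0.0012, 0, 0], [0.0072, 0.0019, 0, 0], [0.007, 0.0024, 0, 0], [0.0067, 0.0031, 0, 0], [0.0065, 0.0036, 0, 0], [0.0061, 0.0042, 0, 0], [0.0057, 0.0047, 0, 0], [0.0053, 0.0052, 0, 0]] [ 0.4027 -0.217 ]
```

>>> send_rows --pt "-0.0065 -0.0037 0 0" --pt "-0.0061 -0.0042 0 0" --pt "-0.0058 -0.0047 0 0" --pt "-0.0053 -0.0051 0 0" --pt "-0.0048 -0.0057 0 0" --pt "-0.0043 -0.006 0 0" --pt "-0.0038 -0.0064 0 0"

```text
t: 4.5
eef_pos: [0.5396, -0.1198, 0.1059]
orientation: [0.0, 1.0, 0.0, 0.0]
wrist_force: [-0.2, 0.3, -0.6]
gripper_width: 0.0002
grasp_force: 0.0
```

```bash
python3 - <<'E'
from h import *
s=get_state();print(s['t'],s['eef_pos'],s['wrist_force'])
d=get_image('wrist');cv2.imwrite('pics/w2.png',d['img'][:,:,::-1])
E
```

```text
4.5 [ 0.53955673 -0.11982784  0.10586984] [-0.24061059  0.30523748 -0.6432008 ]
```

View pics/w2.png

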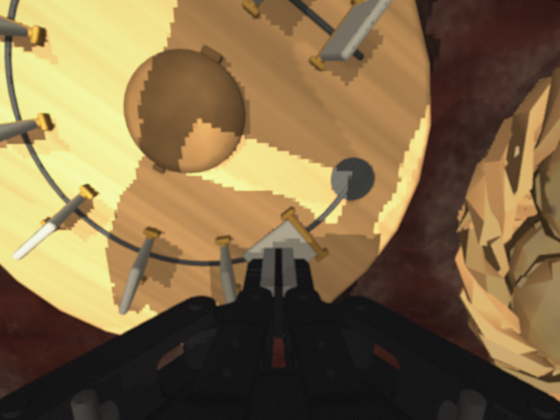

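Curve1 is flat under the fingertips at about (285,240), and curve2 at (228,265) still stands. The board hasn't moved, so I'll carry on.

>>> send_rows --pt "-0.0032 -0.0067 0 0" --pt "-0.0026 -0.0069 0 0" --pt "-0.002 -0.0071 0 0" --pt "-0.0014 -0.0073 0 0" --pt "-0.0007 -0.0074 0 0" --pt "-0.0001 -0.0074 0 0" --pt "0.0005 -0.0074 0 0" --pt "0.0012 -0.0073 0 0" --pt "0.0019 -0.0072 0 0" --pt "0.0024 -0.007 0 0" --pt "0.0031 -0.0068 0 0"

```text
t: 5.92
eef_pos: [0.54, -0.1983, 0.1059]
orientation: [0.0, 1.0, 0.0, -0.0]
wrist_force: [0.2, 1.4, 0.9]
gripper_width: 0.0002
grasp_force: 0.0
```

>>> send_rows --pt "0.0036 -0.0064 0 0" --pt "0.0042 -0.0061 0 0" --pt "0.0047 -0.0058 0 0" --pt "0.0052 -0.0053 0 0" --pt "0.0056 -0.0048 0 0" --pt "0.0061 -0.0043 0 0" --pt "0.0063 -0.0038 0 0" --pt "0.0067 -0.0032 0 0" --pt "0.007 -0.0026 0 0" --pt "0.0071 -0.002 0 0" --pt "0.0073 -0.0014 0 0" --pt "0.0074 -0.0007 0 0"

```text
t: 7.42
eef_pos: [0.4685, -0.2443, 0.1059]
orientation: [0.0, 1.0, 0.0, -0.0]
wrist_force: [-0.2, -0.2, 0.8]
gripper_width: 0.0004
grasp_force: 0.0
```

>>> send_rows --pt "0.0074 -0.0001 0 0" --pt "0.0074 0.0005 0 0" --pt "0.0073 0.0012 0 0" --pt "0.0072 0.0019 0 0" --pt "0.007 0.0024 0 0" --pt "0.0067 0.0031 0 0" --pt "0.0065 0.0036 0 0" --pt "0.0061 0.0042 0 0" --pt "0 0 0 0"

```text
t: 8.55
eef_pos: [0.4129, -0.227, 0.1059]
orientation: [0.0, 1.0, 0.0, -0.0]
wrist_force: [-0.1, -0.0, -0.3]
gripper_width: -0.0002
grasp_force: 0.0
```

>>> send_rows --pt "0 0 -0.04 0" --pt "0 0 -0.04 0" --pt "0 0 -0.04 0" --pt "-0.03 0.04 -0.04 0" --pt "-0.03 0.04 0 0" --pt "0 0.04 0 0" --pt "0 0 0 0" --pt "0 0 0 0"

```text
t: 9.55
eef_pos: [0.4728, -0.1087, 0.265]
orientation: [-0.0, 1.0, -0.0, 0.0]
wrist_force: [0.5, 0.4, -0.1]
gripper_width: -0.0002
grasp_force: 0.0
```

```bash
python3 - <<'E'
from h import *
s=get_state();print(s['t'],s['eef_pos'],s['wrist_force'])
d=get_image('side');cv2.imwrite('pics/s3.png',cv2.resize(d['img'][150:300,130:330],(800,600),interpolation=2)[:,:,::-1])
E
```

```text
9.55 [ 0.47284174 -0.10869003  0.2649963 ] [ 0.45787494  0.35333525 -0.14887478]
```

View pics/s3.png

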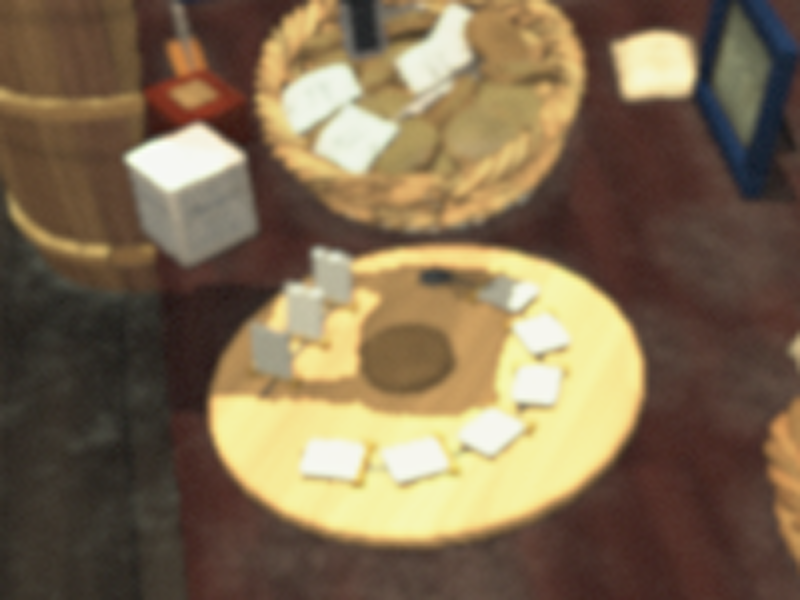

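All six curved tabs lie flat, from (508,293) round to (335,458). The three straight tabs at (270–332, 275–350) still stand, nothing has moved, and the arm is clear.

```bash
python3 -c "
from rig import *
print(finish_job())"
```

```text
the job is handed in; nothing more can be done
None
```

The job is handed in: all six curved tabs lie flat, run in order from the disc, the three straight tabs still stand, and the board and the things around it had not visibly moved in the last side picture; the hand-in gave no verdict.

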